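# Hold an exhaust tip over the pipe for tacking

## Task

On the exhaust fitter's counter, first swing the yellow support leg of the grey fit-up stand outwards by its red post until it snaps home against its end stop. Then pick up the polished slant-cut exhaust tip with the blue band, carry it upright over the top of the muffler, and finish while still holding it in the gripper, at rest, upright and centred over the upright pipe in the stand, blue-band end down with a gap of about 1 cm, ready for tacking. The tip must not touch the stand or pipe, the leg must stay out, and the muffler, the other tips and the other things on the counter must be left where they are.

Things in the scene. Friction and masses are not known exactly. Their poses are not given: they have to be found in the camera images.
- leg (a joint): hinge of the yellow support leg, rad: 0 = folded along the stand's right side (pointing along the stand's +x), growing clockwise seen from above to 1.4 = end stop, swung out to the stand's right (nearly its -y). It starts at 0 to 0.35 and stays where left; between about 1.0 and 1.25 it must be pushed past a sprung detent, which from about 1.3 on drives it home to the stop and keeps it there. Pushing it at the post takes under 4 N
- leg_post (a point): centre of the top of the leg's red upright post (14 mm diameter, from 20 to 70 mm above the counter, 50 mm of it free above the leg bar), 120 mm from the hinge axis; the leg bar is 18 mm wide and reaches 20 mm above the counter. The post is round and turns in a light grip
- leg_pivot (a point): point on the leg's vertical hinge axis, 20 mm above the counter; fixed to the stand
- stand: fixed grey fit-up stand: base plate 120 x 120 x 12 mm, round chuck 68 mm across with three jaws up to 52 mm high, holding an upright pipe 42 mm across with its open top 100 mm above the counter, at the plate's middle. Origin under the plate's centre, on the counter; x away from the robot at yaw 0, z up
- stub_top (a point): centre of the upright pipe's open top, 100 mm above the counter
- tip: the exhaust tip to hold: loose polished steel tube, 50 mm outside and 44 mm inside, standing upright, slant-cut at the top (110 mm high on its +x side, 90 mm on its -x side), a blue band round it from 20 to 40 mm above its lower end; about 0.25 kg. Origin at the centre of its lower, square-cut end, z along the tube upwards
- tip_black: bystander: loose black straight tube, 54 mm across, 95 mm high, upright; origin at the centre of its underside
- tip_flared: bystander: loose copper-coloured flared tube, 48 mm across below and 68 mm at its rim, 90 mm high, upright; origin at the centre of its underside
- muffler: bystander and obstacle: loose heavy oval muffler lying between the tips and the stand, its can 250 mm long in its x, 120 mm wide in its y, 83 mm high, with a 42 mm pipe end reaching 175 mm from the centre at either end. Origin under its centre, on the counter
- clamp_ring: bystander: steel band clamp lying flat, 70 mm across, 18 mm high; origin under its centre
- wrench: bystander: wrench lying flat on the counter near the robot's left
- stock_box: bystander: brown carton 120 x 160 x 70 mm at the back of the counter; origin under its centre
Not all that is in view belongs to the job. What is shaped like the stand but pink is not meant.

How it is judged:
By the outcome, as a careful person would: the job done as asked, in the order asked, and still so for the second after the job is handed in, while the arm keeps its last pose, push and grip.
It also fails if it takes over 58 s, if anything falls off the work surface, if the arm or the gripper's body presses on something with over 40 N, if the wrist force passes 120 N, or if a joint passes its speed limit or range.

## Robot

A 6-joint arm with a two-finger parallel gripper is mounted at the origin on the work surface. World frame = base frame: x ahead of the robot, y to its left, z up, the work surface at z = 0. Lengths are in mm, angles in rad, forces in N, time in s.
With the tool pointing down it reaches from about 275 to 750 mm from the base axis. Payload 10.2 kg.
Tool frame: the origin (TCP) lies midway between the tips of the shut fingers; the grasp point (between the pads) lies 19 mm behind it; z points along the fingers, y is the direction in which the jaws open and shut (so a half turn about z gives the same grasp; the last joint's range is limited). The gripper opens to 88 mm and grips with 3 to 60 N. Pads are 18 mm wide; open, the fingers measure 123 mm over their backs; the gripper's body (75 mm by 187 mm) begins 45 mm behind the grasp point.
Start: joints at [-1.412, 0.313, 1.498, -0, 1.331, -0.223], TCP at [195.598, -487.209, 238.72] pointing down, gripper open.
Joint ranges: [-2.94, 2.94], [-0.97, 2.17], [0.19, 2.56], [-1.23, 4.37], [0.02, 3.11], [-2.88, 2.88]. Speed limits (rad/s): [2.39, 2.39, 3.01, 3.14, 3.14, 3.14].

## Interface

Orientations are given as a unit quaternion [x, y, z, w].
In Python, from cell import arm gives the robot as it stands.
- The arm moves only by the tool apply_moves, never from a script. Its argument "rows" is a list of rows, each an object with "travel": the shift along the tool's x, y, z in m, a list of three; "turn": the turn, a rotation vector about the tool's x, y, z in rad, a list of three; "gripper": the finger opening in m, from 0 to 0.0881. In form: [{"travel": [tx, ty, tz], "turn": [ax, ay, az], "gripper": gripper}, ...]. A call has 1 to 20 rows; each row shifts and turns the commanded pose from where the row before left it, along the tool's axes as they then stand; what a row does not reach is not made up. A row lasts 1/10 s, in which the tool goes at most 50 mm and 8.59 degrees, less where a joint would pass 70% of its speed; a pose out of reach is approached as far as the arm can. A call with a gripper value outside its range is refused whole. The fingers move at their own pace and stop on an object; "squeeze" is the grip in N (left out, the last holds). Time passes only in rows, so rows that do not move let the fingers close. It gives the time, the measured TCP pose, the force and the opening at its end, in the units of the state.
- arm.sense(): the state, without advancing time (a new reading comes with each control period).
- arm.grab_frame(name): name is "scene" or "top" or "wrist"; returns the picture (480x640x3 uint8, red, green, blue); there is no depth.
- arm.camera_info(name): a dict with "mtx" (3x3 intrinsics, pixels), "view" (4x4, takes a point from world to camera coordinates); the wrist camera has in their place "tool_from_camera" (4x4, takes a point from camera to tool coordinates, whose origin is the TCP and whose axes are the flange's). Camera axes: x right, y down, z forward; pixel columns grow to the right and rows downward; lengths in mm; the calibration is good to about 2 mm. A picture is of the moment at which its call begins: read the wrist's pose just before it. camera_info takes no time and is no camera call.
- arm.finish_job(): hands the job in, once; it reports no verdict.
Trained networks look in the newest picture that a camera, given by its name, has taken for a name from the list of things; names that differ only in an ending like _2 or _b are one class to them, and where a whole thing is asked for, a point or a joint stands for the part that bears it (a point fixed in the world has none). Each returns a list of dicts, best first, with "conf" (0 to 1); they miss things now and then, are a little off and sometimes report something else, mostly with a low value. They report only what shows in the picture. A call takes as long as a camera call. They do not tell look-alikes from the thing itself.
- arm.outline_of(camera, name): "mask" (480x640 bool, what is visible of it) and "rect" ([left, top, width, height] in pixels, round what is visible of it).
- arm.spot_point(camera, name): "at" ([row, column] in pixels: a listed point, or the origin of a listed thing).
The state is a dict: "time": time; "joints": joint angles; "dq": joint speeds; "tau": joint torques, N m; "tcp_pos": TCP position; "tcp_rot": TCP orientation; "force": force on the tool from outside, world axes, zero at the start; "moment": the same for the moment, N m; "width": finger opening in mm.
Only numpy, scipy, OpenCV 4.12 (cv2) and the standard library are available. Lean on these libraries where they do the work, as an engineer would, in place of code of your own. Each camera call takes 0.05 s, during which the arm holds its last target.

## Working session

There is one attempt and no reset: what is moved stays moved. The work goes in short steps, Python scripts to look and compute and a tool call to move; the robot and the scene stay as the last step left them, time stands still between calls to the robot, and variables do not carry over. Pictures are saved under pics/ and viewed, and the job is handed in when it is done.

Besides the shell and the picture viewer there is one more tool, called after "Call:" as name(argument=value, ...), one argument or row to a line, values as JSON. apply_moves: Moves the arm, as the interface text tells. Its arguments: {"type":"object","properties":{"rows":{"type":"array","items":{"type":"object","properties":{"travel":{"type":"array","items":{"type":"number"}},"turn":{"type":"array","items":{"type":"number"}},"gripper":{"type":"number"}}}},"squeeze":{"type":"number"}},"required":["rows"]}

```bash
mkdir -p pics; ls; cat > h.py <<'E'
import numpy as np, cv2
from cell import arm
from scipy.spatial.transform import Rotation as R
def save(img,n): cv2.imwrite('pics/'+n, cv2.cvtColor(img,cv2.COLOR_RGB2BGR))
def cam(name,s=None):
    c=arm.camera_info(name); K=np.array(c['mtx'])
    if 'view' in c: V=np.array(c['view'])
    else:
        s=s or arm.sense(); T=np.eye(4); T[:3,:3]=R.from_quat(s['tcp_rot']).as_matrix(); T[:3,3]=s['tcp_pos']
        V=np.linalg.inv(T@np.array(c['tool_from_camera']))
    return K,V
def px2z(name,rc,z,s=None):
    K,V=cam(name,s); d=np.linalg.inv(K)@[rc[1],rc[0],1]; Rm=V[:3,:3];C=-Rm.T@V[:3,3]; d=Rm.T@d
    return C+d*(z-C[2])/d[2]
def proj(name,p,s=None):
    K,V=cam(name,s); q=K@(V[:3,:3]@np.array(p,float)+V[:3,3]); return [q[1]/q[2],q[0]/q[2]]
E
python3 - <<'E'
from h import *
s=arm.sense(); print({k:np.round(v,3) for k,v in s.items()})
for n in ['scene','top','wrist']:
    save(arm.grab_frame(n),n+'1.png')
for n,z in [('leg_post',70),('leg_pivot',20),('stub_top',100),('stand',0),('tip',0),('tip_black',0),('tip_flared',0),('muffler',0),('clamp_ring',0),('stock_box',0),('wrench',0)]:
  for c in ['top','scene']:
    for r in arm.spot_point(c,n)[:3]: print(n,c,np.round(r['at']),round(r['conf'],2),np.round(px2z(c,r['at'],z)))
for c in ['top','scene']:
    K,V=cam(c); print(c,np.round(-V[:3,:3].T@V[:3,3]))
print(arm.sense()['time'])
E
```

```text
pics
{'time': np.float64(0.0), 'joints': array([-1.412,  0.313,  1.498, -0.   ,  1.331, -0.223]), 'dq': array([-0.001, -0.001, -0.   ,  0.001, -0.001, -0.   ]), 'tau': array([-1.0000e-03, -4.0222e+01, -2.5227e+01,  6.9000e-02,  3.5000e-02,
       -0.0000e+00]), 'tcp_pos': array([ 195.548, -486.955,  238.161]), 'tcp_rot': array([ 0.982,  0.19 ,  0.   , -0.001]), 'force': array([ 0.206, -0.265,  0.193]), 'moment': array([-0.041, -0.034,  0.051]), 'width': np.float64(88.068)}
leg_post top [206. 430.] 0.95 [ 618. -282.   70.]
leg_post top [297. 406.] 0.66 [ 380. -213.   70.]
leg_post scene [286. 206.] 0.96 [ 613. -268.   70.]
leg_post scene [213. 220.] 0.58 [ 378. -206.   70.]
leg_pivot top [249. 413.] 0.91 [ 506. -244.   20.]
leg_pivot top [340. 410.] 0.69 [ 256. -228.   20.]
leg_pivot top [230. 388.] 0.68 [ 560. -175.   20.]
leg_pivot scene [203. 203.] 0.93 [ 257. -239.   20.]
leg_pivot scene [266. 209.] 0.61 [ 502. -253.   20.]
stub_top top [327. 384.] 0.76 [ 305. -150.  100.]
stub_top top [231. 389.] 0.63 [ 552. -166.  100.]
stub_top scene [184. 240.] 0.9 [ 313. -142.  100.]
stub_top
[... 514 characters left out ...]
k scene [228. 390.] 0.65 [466. 210.  -0.]
tip_flared top [254. 204.] 0.8 [503. 341.   0.]
tip_flared scene [230. 443.] 0.82 [510. 337.  -0.]
muffler top [240. 314.] 0.61 [537.  29.   0.]
muffler scene [255. 328.] 0.81 [521.  25.   0.]
clamp_ring top [319. 456.] 0.58 [ 310. -361.    0.]
clamp_ring top [208. 431.] 0.33 [ 620. -301.    0.]
clamp_ring scene [231. 163.] 0.94 [ 320. -350.    0.]
stock_box top [151. 292.] 0.74 [791.  87.   0.]
stock_box scene [335. 399.] 0.81 [793.  96.   0.]
stock_box scene [228. 443.] 0.19 [506. 338.   0.]
wrench top [325. 216.] 0.6 [304. 308.   0.]
wrench scene [187. 398.] 0.8 [306. 300.   0.]
top [ 4.830e+02 -1.000e+00  1.247e+03]
scene [1398. -257.  859.]
1.25
```

View pics/top1.png

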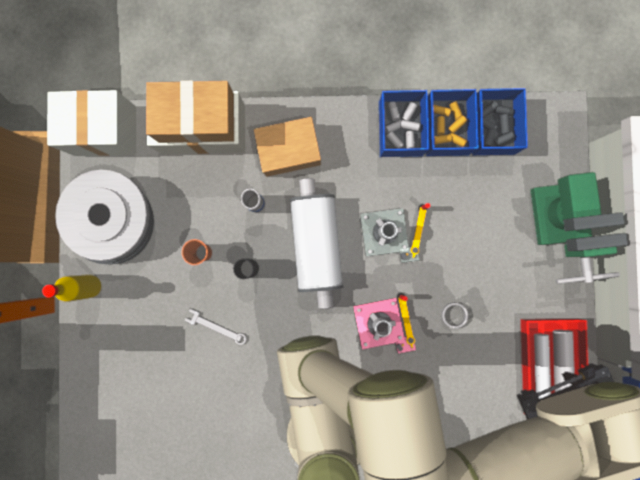

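View pics/scene1.png

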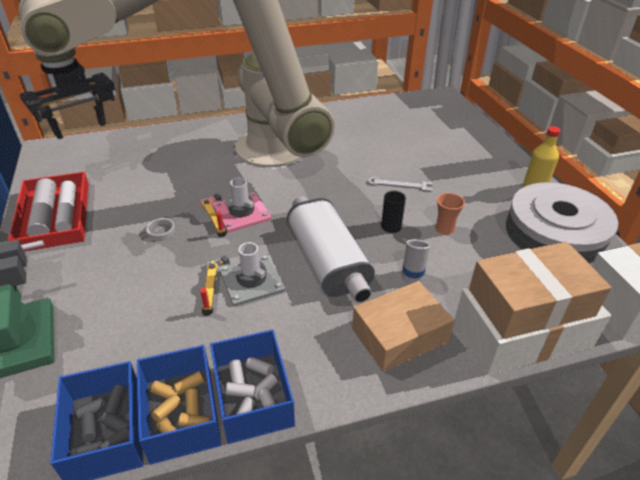

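```bash
python3 - <<'E'
import cv2
t=cv2.imread('pics/top1.png'); a=cv2.resize(t[170:370,340:490],(600,800)[::1],interpolation=cv2.INTER_CUBIC)
cv2.imwrite('pics/crop1.png',cv2.resize(t[180:360,340:480],(466,600),interpolation=cv2.INTER_CUBIC))
s=cv2.imread('pics/scene1.png')
cv2.imwrite('pics/crop2.png',cv2.resize(s[150:340,150:300],(474,600),interpolation=cv2.INTER_CUBIC))
cv2.imwrite('pics/crop3.png',cv2.resize(s[130:330,360:480],(360,600),interpolation=cv2.INTER_CUBIC))
E
```

```text
(no output)
```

View crops.

View pics/crop1.png

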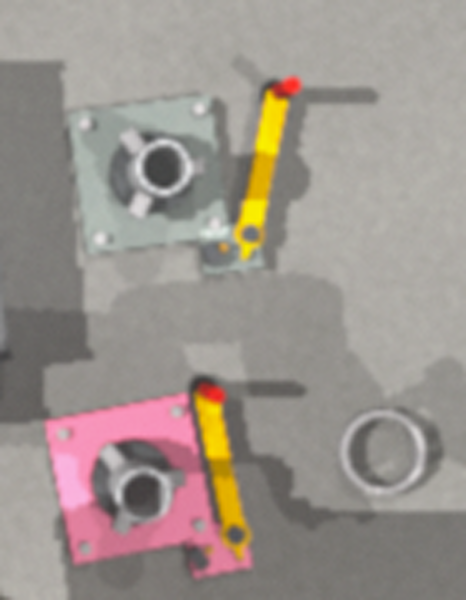

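View pics/crop3.png

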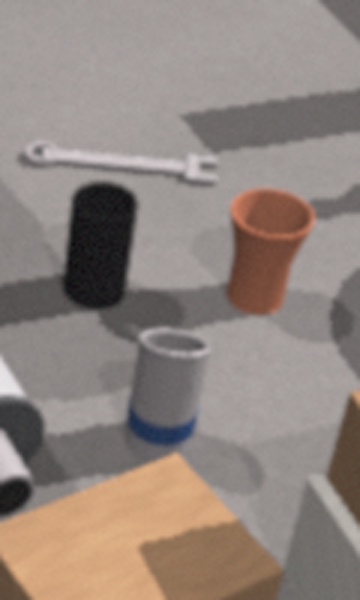

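View pics/crop2.png

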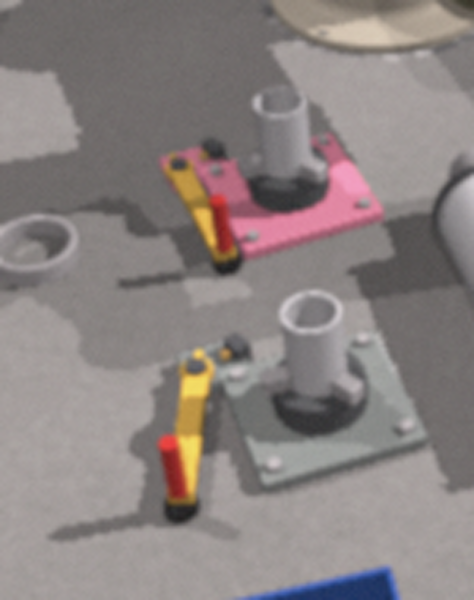

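```bash
python3 - <<'E'
from h import *
c=arm.camera_info('wrist'); print(np.round(c['tool_from_camera'],3), np.round(c['mtx']))
t=cv2.cvtColor(cv2.imread('pics/top1.png'),cv2.COLOR_BGR2RGB).astype(int)
s=cv2.cvtColor(cv2.imread('pics/scene1.png'),cv2.COLOR_BGR2RGB).astype(int)
def red(im,r0,r1,c0,c1):
    p=im[r0:r1,c0:c1]; m=(p[...,0]>150)&(p[...,1]<80)&(p[...,2]<90)
    r,cc=np.nonzero(m); print(len(r),r.min()+r0,r.max()+r0,cc.min()+c0,cc.max()+c0); return r.mean()+r0,cc.mean()+c0
print(red(t,195,225,410,445), red(s,270,330,190,230))
def tri(a,b):
    Ps=[];
    for n in ['top','scene']:
        K,V=cam(n); Ps.append(K@V[:3])
    X=cv2.triangulatePoints(Ps[0],Ps[1],np.array(a,float)[::-1].reshape(2,1),np.array(b,float)[::-1].reshape(2,1)); return (X[:3]/X[3]).ravel()
print(tri([206,430],[289,204]))
print('stub',tri([231,389],[250,249]),'pivot',tri([249,413],[266,209]))
E
```

```text
[[-2.00000e-03 -9.52000e-01 -3.07000e-01  7.99390e+01]
 [ 1.00000e+00 -2.00000e-03 -1.00000e-03  6.60000e-02]
 [ 0.00000e+00 -3.07000e-01  9.52000e-01 -1.45354e+02]
 [ 0.00000e+00  0.00000e+00  0.00000e+00  1.00000e+00]] [[334.   0. 323.]
 [  0. 334. 239.]
 [  0.   0.   1.]]
27 204 208 422 429
36 288 306 200 208
(np.float64(205.92592592592592), np.float64(425.6296296296296)) (np.float64(294.5), np.float64(204.36111111111111))
[ 619.33017913 -276.31742062   69.9755172 ]
stub [ 552.87995064 -166.05545365   92.5972433 ] pivot [ 504.90958883 -249.69332633   20.85125535]
```

Call:
apply_moves(
  rows=[
    {"travel":[0.035,-0.005,0],"turn":[0,0,0],"gripper":0.06},
    {"travel":[0.035,-0.005,0],"turn":[0,0,0],"gripper":0.06},
    {"travel":[0.035,-0.005,0],"turn":[0,0,0],"gripper":0.06},
    {"travel":[0.035,-0.005,0],"turn":[0,0,0],"gripper":0.06},
    {"travel":[0.035,-0.005,0],"turn":[0,0,0],"gripper":0.06},
    {"travel":[0.035,-0.005,0],"turn":[0,0,0],"gripper":0.06},
    {"travel":[0.035,-0.005,0],"turn":[0,0,0],"gripper":0.06},
    {"travel":[0.035,-0.005,0],"turn":[0,0,0],"gripper":0.06},
    {"travel":[0.035,-0.005,0],"turn":[0,0,0],"gripper":0.06},
    {"travel":[0.035,-0.005,0],"turn":[0,0,0],"gripper":0.06},
  ],
)

```text
time: 2.25
tcp_pos: [503.0, -309.5, 238.7]
tcp_rot: [0.982, 0.19, -0.0, 0.0]
force: [0.3, 0.1, -0.2]
width: 60.2
```

```bash
python3 - <<'E'
from h import *
s=arm.sense(); im=arm.grab_frame('wrist'); save(im,'w1.png')
for n,z in [('leg_post',70),('leg_pivot',20),('stub_top',100)]:
    for r in arm.spot_point('wrist',n)[:3]: print(n,np.round(r['at']),round(r['conf'],2),np.round(px2z('wrist',r['at'],z,s),1))
E
```

```text
leg_post [290. 190.] 0.94 [ 380.  -209.5   70. ]
leg_post [ 76. 336.] 0.79 [ 623.1 -273.7   70. ]
leg_pivot [185. 269.] 0.73 [ 503.8 -246.3   20. ]
leg_pivot [110. 220.] 0.39 [ 557.5 -174.9   20. ]
leg_pivot [61. 34.] 0.25 [532.9   6.6  20. ]
stub_top [100. 184.] 0.57 [ 558.8 -169.9  100. ]
```

View pics/w1.png

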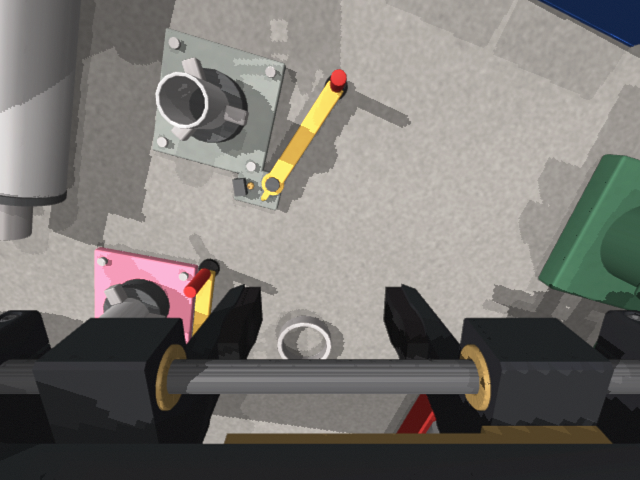

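Call:
apply_moves(
  rows=[
    {"travel":[0,0,0],"turn":[0,0,-0.142],"gripper":0.06},
    {"travel":[0,0,0],"turn":[0,0,-0.142],"gripper":0.06},
    {"travel":[0,0,0],"turn":[0,0,-0.142],"gripper":0.06},
    {"travel":[0,0,0],"turn":[0,0,-0.142],"gripper":0.06},
    {"travel":[0,0,0],"turn":[0,0,-0.142],"gripper":0.06},
    {"travel":[0,0,0],"turn":[0,0,-0.142],"gripper":0.06},
    {"travel":[0,0,0],"turn":[0,0,-0.142],"gripper":0.06},
    {"travel":[0,0,0],"turn":[0,0,-0.142],"gripper":0.06},
    {"travel":[0,0,0],"turn":[0,0,-0.142],"gripper":0.06},
    {"travel":[0,0,0],"turn":[0,0,-0.142],"gripper":0.06},
    {"travel":[0,0,0],"turn":[0,0,-0.142],"gripper":0.06},
    {"travel":[0,0,0],"turn":[0,0,-0.142],"gripper":0.06},
    {"travel":[0,0,0],"turn":[0,0,-0.142],"gripper":0.06},
    {"travel":[0,0,0],"turn":[0,0,-0.142],"gripper":0.06},
    {"travel":[-0.015,0.027,0.01],"turn":[0,0,0],"gripper":0.06},
    {"travel":[-0.015,0.027,0.01],"turn":[0,0,0],"gripper":0.06},
    {"travel":[-0.015,0.027,0.01],"turn":[0,0,0],"gripper":0.06},
    {"travel":[-0.015,0.027,0.01],"turn":[0,0,0],"gripper":0.06},
    {"travel":[0,0,0],"turn":[0,0,0],"gripper":0.06},
  ],
)

```text
time: 4.35
tcp_pos: [620.9, -274.3, 196.3]
tcp_rot: [0.376, 0.927, 0.0, -0.001]
force: [-1.5, 0.5, -0.4]
width: 59.9
```

```bash
python3 - <<'E'
from h import *
s=arm.sense(); im=arm.grab_frame('wrist'); save(im,'w2.png')
print(np.round(s['joints'],2),np.round(s['tcp_pos'],1),R.from_quat(s['tcp_rot']).as_matrix().round(3))
for n,z in [('leg_post',70),('leg_pivot',20),('stub_top',100)]:
    for r in arm.spot_point('wrist',n)[:3]: print(n,np.round(r['at']),round(r['conf'],2),np.round(px2z('wrist',r['at'],z,s),1))
E
```

```text
[-0.59  0.7   1.01  0.    1.43 -1.39] [ 620.9 -274.3  196.3] [[-0.717  0.697 -0.002]
 [ 0.697  0.717  0.002]
 [ 0.003 -0.    -1.   ]]
leg_post [236. 320.] 0.68 [ 622.1 -279.    70. ]
leg_pivot [113. 255.] 0.56 [ 509.4 -250.6   20. ]
stub_top [ 70. 373.] 0.79 [ 558.9 -168.2  100. ]
```

View pics/w2.png

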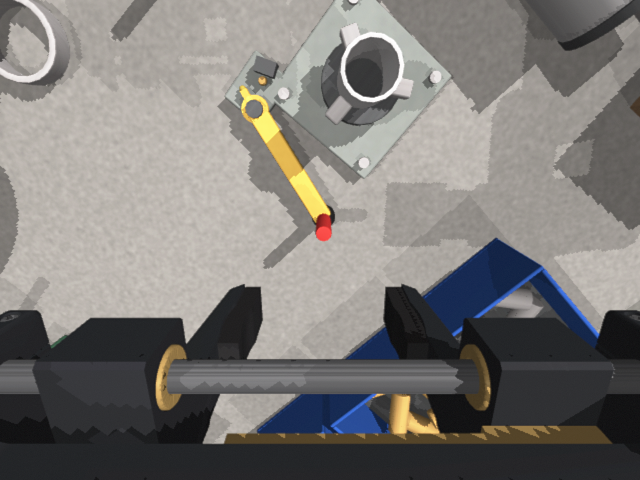

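Call:
apply_moves(
  rows=[
    {"travel":[0,0,0.03],"turn":[0,0,0],"gripper":0.06},
    {"travel":[-0.001,0,0.03],"turn":[0,0,0],"gripper":0.06},
    {"travel":[-0.001,0,0.03],"turn":[0,0,0],"gripper":0.06},
    {"travel":[0,0,0.025],"turn":[0,0,0],"gripper":0.06},
    {"travel":[0,0,0.025],"turn":[0,0,0],"gripper":0.06},
    {"travel":[0,0,0.02],"turn":[0,0,0],"gripper":0.06},
    {"travel":[0,0,0],"turn":[0,0,0],"gripper":0.06},
  ],
)

```text
time: 5.25
tcp_pos: [619.6, -276.5, 36.8]
tcp_rot: [0.377, 0.926, 0.0, -0.002]
force: [-0.3, 0.0, 0.4]
width: 59.9
```

```bash
python3 - <<'E'
from h import *
s=arm.sense(); im=arm.grab_frame('wrist'); save(im,'w3.png')
print(np.round(s['tcp_pos'],1))
E
```

```text
[ 619.6 -276.5   36.8]
```

View pics/w3.png

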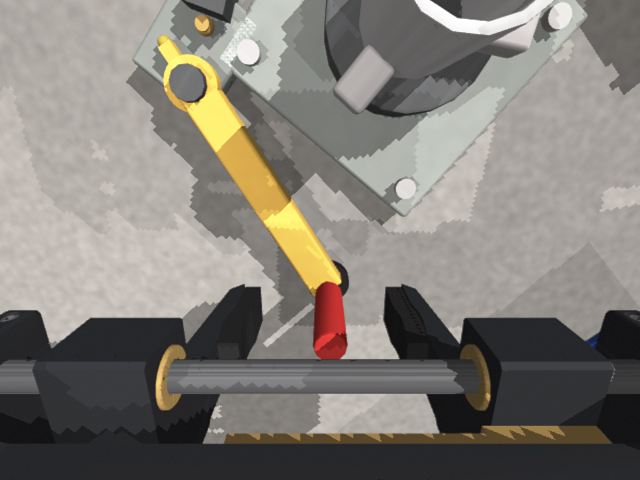

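Call:
apply_moves(
  rows=[
    {"travel":[0,0,0],"turn":[0,0,0],"gripper":0.01},
    {"travel":[0,0,0],"turn":[0,0,0],"gripper":0.01},
    {"travel":[0,0,0],"turn":[0,0,0],"gripper":0.01},
    {"travel":[0,0,0],"turn":[0,0,0],"gripper":0.01},
    {"travel":[0,0,0],"turn":[0,0,0],"gripper":0.01},
    {"travel":[0,0,0],"turn":[0,0,0],"gripper":0.01},
  ],
  squeeze=6,
)

```text
time: 5.9
tcp_pos: [621.6, -276.2, 38.8]
tcp_rot: [0.376, 0.926, 0.0, 0.0]
force: [1.9, 0.0, -0.1]
width: 13.9
```

```bash
python3 - <<'E'
from h import *
s=arm.sense(); p=s['tcp_pos']; print(np.round(p,1),s['width'],s['force'])
s2=dict(tcp_pos=[620.9,-274.3,196.3],tcp_rot=[0.376,0.927,0.0,-0.001])
a=px2z('wrist',[75,450],12,s2);b=px2z('wrist',[178,365],12,s2);c=px2z('wrist',[97,283],17,s2);d=px2z('wrist',[162,364],17,s2)
print(a,b,c,d,'yaw',np.arctan2(*(a-b)[[1,0]])-np.pi/2, np.arctan2(*(d-c)[[1,0]]))
print('pivot',px2z('wrist',[108,255],20,s2),px2z('wrist',[83,188],20,s))
E
```

```text
[ 621.6 -276.2   38.8] 13.888517231943833 [ 1.87660602  0.03374669 -0.06740957]
[ 608.4550125  -103.27002739   12.        ] [ 623.32641166 -219.054005     12.        ] [ 517.38606466 -223.44215496   17.        ] [ 610.5447104  -209.62205218   17.        ] yaw 0.1277415179220589 0.14727605205341934
pivot [ 506.56391662 -248.01790365   20.        ] [ 507.31043219 -249.21378645   20.        ]
```

Call:
apply_moves(
  rows=[
    {"travel":[-0.0035,-0.007,0],"turn":[0,0,0],"gripper":0.01},
    {"travel":[-0.0035,-0.007,0],"turn":[0,0,0],"gripper":0.01},
    {"travel":[-0.0025,-0.0073,0],"turn":[0,0,0],"gripper":0.01},
    {"travel":[-0.0025,-0.0073,0],"turn":[0,0,0],"gripper":0.01},
    {"travel":[-0.0017,-0.0076,0],"turn":[0,0,0],"gripper":0.01},
    {"travel":[-0.0017,-0.0076,0],"turn":[0,0,0],"gripper":0.01},
    {"travel":[-0.0007,-0.0077,0],"turn":[0,0,0],"gripper":0.01},
    {"travel":[-0.0006,-0.0078,0],"turn":[0,0,0],"gripper":0.01},
  ],
)

```text
time: 6.7
tcp_pos: [591.6, -330.9, 38.7]
tcp_rot: [0.376, 0.926, 0.0, -0.0]
force: [1.3, -0.6, 0.8]
width: 13.8
```

```bash
python3 - <<'E'
from h import *
s=arm.sense(); p=s['tcp_pos']; print(np.round(p,1),s['width'],s['force'])
save(arm.grab_frame('wrist'),'w4.png')
d=np.array(p[:2])-[505,-248.5]; print(np.hypot(*d),np.arctan2(d[1],d[0]))
E
```

```text
[ 591.6 -330.9   38.7] 13.75793133019111 [ 1.26687124 -0.60872891  0.82556104]
119.5300996612868 -0.7603812576929221
```

View pics/w4.png

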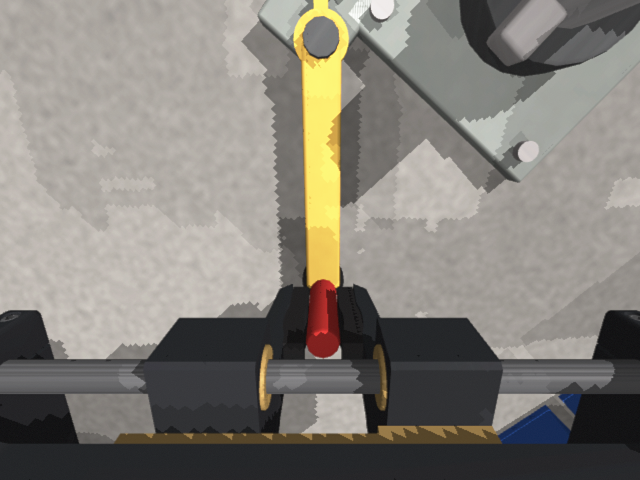

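Moving well, forces tiny. Continue the arc to about the stop.

Call:
apply_moves(
  rows=[
    {"travel":[0.0003,-0.0077,0],"turn":[0,0,0],"gripper":0.01},
    {"travel":[0.0004,-0.0078,0],"turn":[0,0,0],"gripper":0.01},
    {"travel":[0.0013,-0.0077,0],"turn":[0,0,0],"gripper":0.01},
    {"travel":[0.0014,-0.0076,0],"turn":[0,0,0],"gripper":0.01},
    {"travel":[0.0023,-0.0074,0],"turn":[0,0,0],"gripper":0.01},
    {"travel":[0.0024,-0.0074,0],"turn":[0,0,0],"gripper":0.01},
    {"travel":[0.0033,-0.007,0],"turn":[0,0,0],"gripper":0.01},
    {"travel":[0.0033,-0.007,0],"turn":[0,0,0],"gripper":0.01},
    {"travel":[0,0,0],"turn":[0,0,0],"gripper":0.01},
    {"travel":[0,0,0],"turn":[0,0,0],"gripper":0.01},
  ],
)

```text
time: 7.75
tcp_pos: [539.7, -363.0, 38.6]
tcp_rot: [0.376, 0.926, -0.0, -0.0]
force: [-0.7, -1.2, -0.4]
width: 13.4
```

```bash
python3 - <<'E'
from h import *
s=arm.sense(); p=s['tcp_pos']; print(np.round(p,1),s['width'],s['force'])
save(arm.grab_frame('wrist'),'w5.png')
d=np.array(p[:2])-[505,-248.5]; print(np.hypot(*d),np.arctan2(d[1],d[0]))
E
```

```text
[ 539.7 -363.    38.6] 13.381006689123007 [-0.69443028 -1.24857588 -0.43461239]
119.6226609498744 -1.2768813006287971
```

View pics/w5.png

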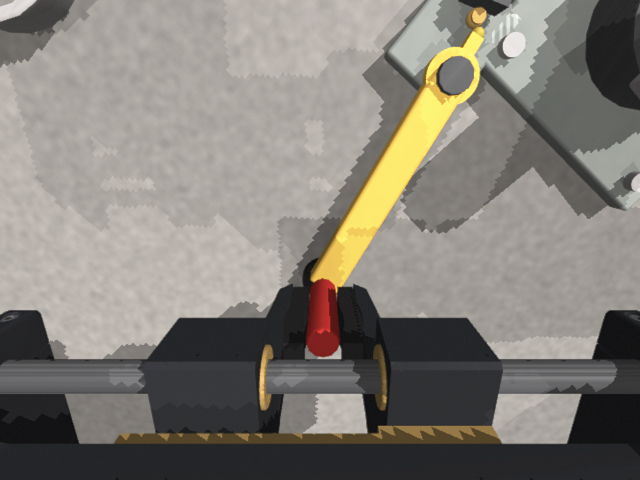

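Call:
apply_moves(
  rows=[
    {"travel":[0.0015,-0.0025,0],"turn":[0,0,0],"gripper":0.01},
    {"travel":[0.0015,-0.0025,0],"turn":[0,0,0],"gripper":0.01},
    {"travel":[0,0,0],"turn":[0,0,0],"gripper":0.01},
    {"travel":[0,0,0],"turn":[0,0,0],"gripper":0.01},
  ],
)

```text
time: 8.2
tcp_pos: [536.8, -363.4, 39.0]
tcp_rot: [0.376, 0.927, 0.001, 0.002]
force: [13.8, 2.9, -3.8]
width: 16.4
```

```bash
python3 - <<'E'
from h import *
s=arm.sense(); p=s['tcp_pos']; print(np.round(p,1),s['width'],s['force'])
d=np.array(p[:2])-[505,-248.5]; print(np.hypot(*d),np.arctan2(d[1],d[0]))
E
```

```text
[ 536.8 -363.4   39. ] 16.42766624144707 [13.82118476  2.89256897 -3.79752265]
119.21570287148347 -1.301145720968556
```

Call:
apply_moves(
  rows=[
    {"travel":[-0.0015,0.0025,0],"turn":[0,0,0],"gripper":0.01},
    {"travel":[0,0.001,0],"turn":[0,0,0],"gripper":0.06},
    {"travel":[0,0,0],"turn":[0,0,0],"gripper":0.06},
    {"travel":[0,0,0],"turn":[0,0,0],"gripper":0.06},
    {"travel":[0,0,0],"turn":[0,0,0],"gripper":0.06},
    {"travel":[0,0,-0.015],"turn":[0,0,0],"gripper":0.06},
    {"travel":[0,0,-0.03],"turn":[0,0,0],"gripper":0.06},
    {"travel":[0,0,-0.04],"turn":[0,0,0],"gripper":0.06},
    {"travel":[0,0,-0.04],"turn":[0,0,0],"gripper":0.06},
    {"travel":[0,0,-0.04],"turn":[0,0,0],"gripper":0.06},
    {"travel":[0,0,-0.02],"turn":[0,0,0],"gripper":0.088},
    {"travel":[0,0,0],"turn":[0,0,0],"gripper":0.088},
  ],
)

```text
time: 9.4
tcp_pos: [538.5, -363.6, 228.2]
tcp_rot: [0.376, 0.926, -0.001, 0.003]
force: [-0.3, 0.7, -0.0]
width: 73.9
```

```bash
python3 - <<'E'
from h import *
s=arm.sense(); p=s['tcp_pos']; print(np.round(p,1),s['width'],s['force'])
save(arm.grab_frame('wrist'),'w6.png')
for n,z in [('leg_post',70),('leg_pivot',20),('stub_top',100)]:
    for r in arm.spot_point('wrist',n)[:3]: print(n,np.round(r['at']),round(r['conf'],2),np.round(px2z('wrist',r['at'],z,s),1))
E
```

```text
[ 538.5 -363.6  228.2] 73.92457760609746 [-0.30761583  0.70839933 -0.01126776]
leg_post [221. 324.] 0.89 [ 540.3 -364.1   70. ]
leg_pivot [108. 385.] 0.94 [ 509.2 -249.6   20. ]
stub_top [ 67. 529.] 0.64 [ 556.1 -168.3  100. ]
```

View pics/w6.png

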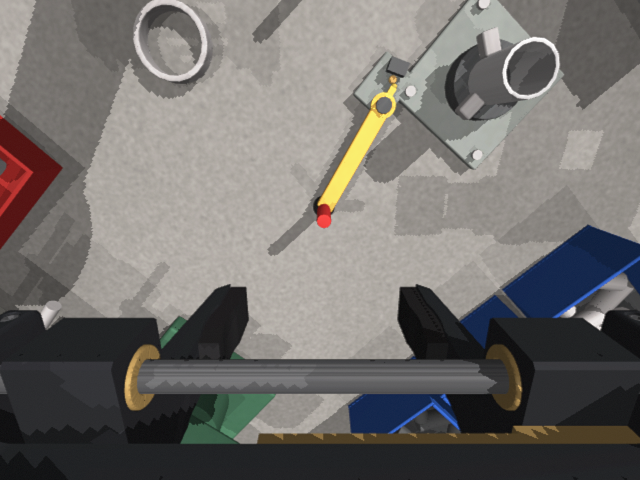

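Call:
apply_moves(
  rows=[
    {"travel":[0.02,0.025,-0.003],"turn":[0,0,0],"gripper":0.088},
    {"travel":[0.02,0.025,-0.003],"turn":[0,0,0],"gripper":0.088},
    {"travel":[0.02,0.025,-0.003],"turn":[0,0,0],"gripper":0.088},
    {"travel":[0.02,0.025,-0.003],"turn":[0,0,0],"gripper":0.088},
    {"travel":[0.02,0.025,0],"turn":[0,0,0],"gripper":0.088},
    {"travel":[0.022,0.027,0],"turn":[0,0,0],"gripper":0.088},
    {"travel":[0,0,0],"turn":[0,0,0],"gripper":0.088},
    {"travel":[0,0,0],"turn":[0,0,0],"gripper":0.088},
  ],
)

```text
time: 10.4
tcp_pos: [556.3, -168.5, 234.9]
tcp_rot: [0.376, 0.927, -0.0, -0.001]
force: [0.6, -0.7, -0.0]
width: 88.2
```

```bash
python3 - <<'E'
from h import *
s=arm.sense(); p=s['tcp_pos']; print(np.round(p,1),np.round(s['tcp_rot'],4))
import json; json.dump({k:np.array(s[k]).tolist() for k in ['tcp_pos','tcp_rot']},open('s7.json','w'))
im=arm.grab_frame('wrist');save(im,'w7.png');save(im,'w7z.png') ; cv2.imwrite('pics/w7c.png',cv2.resize(cv2.cvtColor(im[120:330,220:420],cv2.COLOR_RGB2BGR),None,fx=2.8,fy=2.8,interpolation=cv2.INTER_CUBIC))
for n,z in [('leg_pivot',20),('stub_top',100)]:
    for r in arm.spot_point('wrist',n)[:3]: print(n,np.round(r['at'],1),round(r['conf'],2),np.round(px2z('wrist',r['at'],z,s),1))
E
```

```text
[ 556.3 -168.5  234.9] [ 3.759e-01  9.267e-01 -0.000e+00 -8.000e-04]
leg_pivot [32.2 54.3] 0.63 [ 258.1 -232.    20. ]
stub_top [230.8 324. ] 0.69 [ 558.9 -169.6  100. ]
```

View pics/w7c.png

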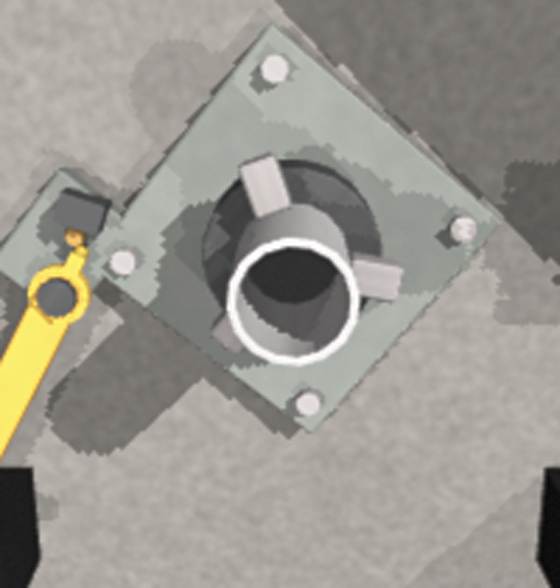

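```bash
python3 - <<'E'
from h import *
import json; s=json.load(open('s7.json'))
print(px2z('wrist',[227.9,324.8],100,s))
im=cv2.imread('pics/w7.png').astype(int)
# fit: optimise stub centre so projected outer circle (r21) edges bright: score mean brightness of ring r 20.0
from scipy.optimize import minimize
g=cv2.GaussianBlur(im.min(2).astype(np.float32),(0,0),0.8)
a=np.linspace(0,2*np.pi,120,endpoint=False)
K,V=cam('wrist',s)
def sc(p):
    v=0
    for r in (19.5,20,20.5):
        P=np.c_[p[0]+r*np.cos(a),p[1]+r*np.sin(a),np.full(120,100.)]; q=(K@(V[:3,:3]@P.T+V[:3,3:])); q=q[:2]/q[2]
        v+=cv2.remap(g,q[0].astype(np.float32)[None],q[1].astype(np.float32)[None],cv2.INTER_LINEAR).mean()
    return -v
best=min(((sc((x,y)),x,y) for x in np.arange(550,564,.5) for y in np.arange(-176,-162,.5))); print(best)
# plate corners centre check: screws in crop px
c=[(274,68),(463,228),(307,403),(121,262)]
print(np.mean([px2z('wrist',[120+v/2.8,220+u/2.8],15,s) for u,v in c],0))
E
```

```text
[ 557.45345612 -167.30315976  100.        ]
(np.float32(-656.1241), np.float64(557.5), np.float64(-167.5))
[ 557.62444643 -167.95405951   15.        ]
```

Call:
apply_moves(
  rows=[
    {"travel":[0.019,0.031,0],"turn":[0,0,0],"gripper":0.088},
    {"travel":[0.019,0.031,0],"turn":[0,0,0],"gripper":0.088},
    {"travel":[0.019,0.031,0],"turn":[0,0,0],"gripper":0.088},
    {"travel":[0.019,0.031,0],"turn":[0,0,0],"gripper":0.088},
    {"travel":[0.019,0.031,0],"turn":[0,0,0],"gripper":0.088},
    {"travel":[0.019,0.031,0],"turn":[0,0,0],"gripper":0.088},
    {"travel":[0.019,0.031,0],"turn":[0,0,0],"gripper":0.088},
    {"travel":[0.019,0.031,0],"turn":[0,0,0],"gripper":0.088},
    {"travel":[0.019,0.031,0],"turn":[0,0,0],"gripper":0.088},
    {"travel":[0.021,0.033,0],"turn":[0,0,0],"gripper":0.088},
    {"travel":[0,0,0],"turn":[0,0,0],"gripper":0.088},
    {"travel":[0,0,0],"turn":[0,0,0],"gripper":0.088},
  ],
)

```text
time: 11.75
tcp_pos: [636.7, 188.2, 235.0]
tcp_rot: [0.376, 0.926, -0.0, -0.0]
force: [0.4, -0.0, -0.5]
width: 88.1
```

```bash
python3 - <<'E'
from h import *
s=arm.sense(); p=s['tcp_pos']; print(np.round(p,1),np.round(s['tcp_rot'],4))
import json; json.dump({k:np.array(s[k]).tolist() for k in ['tcp_pos','tcp_rot']},open('s8.json','w'))
im=arm.grab_frame('wrist');save(im,'w8.png')
for n,z in [('tip',0)]:
    for r in arm.spot_point('wrist',n)[:3]: print(n,np.round(r['at'],1),round(r['conf'],2),np.round(px2z('wrist',r['at'],z,s),1))
    for c in ['wrist','top']:
      if c=='top': arm.grab_frame(c)
      for r in arm.outline_of(c,n)[:3]: print(c,r['rect'],r['conf'])
E
```

```text
[636.7 188.2 235. ] [ 3.764e-01  9.265e-01 -4.000e-04 -3.000e-04]
tip [209.8 328.5] 0.74 [646.2 188.1   0. ]
wrist [302.5, 185.7, 57.1, 75.6] 0.63
top [358.1, 212.0, 106.2, 48.9] 0.65
```

View pics/w8.png

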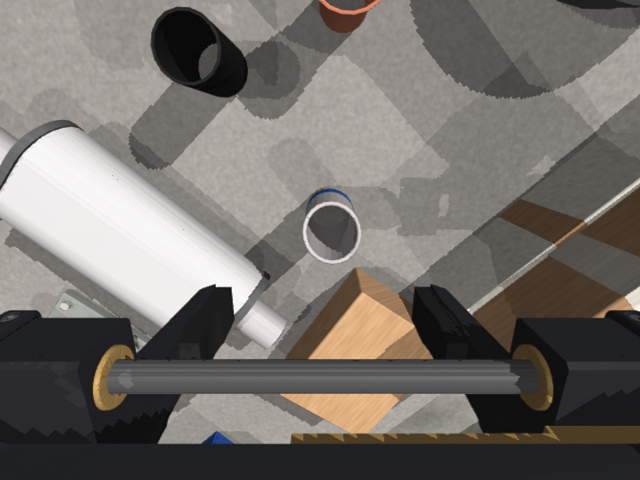

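```bash
python3 - <<'E'
from h import *
import json; s=json.load(open('s8.json'))
im=cv2.imread('pics/w8.png')
cv2.imwrite('pics/w8c.png',cv2.resize(im[160:290,260:410],None,fx=4,fy=4,interpolation=cv2.INTER_CUBIC))
print(px2z('wrist',[232,331.5],100,s))
g=cv2.GaussianBlur(im.min(2).astype(np.float32),(0,0),0.8)
a=np.linspace(0,2*np.pi,120,endpoint=False)
K,V=cam('wrist',s)
def sc(p):
    v=0
    for r,w in ((22.8,1),(23.5,1),(24.2,1),(21,-.8),(26.3,-.8)):
        P=np.c_[p[0]+r*np.cos(a),p[1]+r*np.sin(a),100+10*r/25*np.cos(a-p[2])]; q=(K@(V[:3,:3]@P.T+V[:3,3:])); q=q[:2]/q[2]
        v+=w*cv2.remap(g,q[0].astype(np.float32)[None],q[1].astype(np.float32)[None],cv2.INTER_LINEAR).mean()
    return -v
L=sorted(((sc((x,y,t)),x,y,t) for x in np.arange(630,646,1) for y in np.arange(182,198,1) for t in np.arange(-3.1,3.1,.2)))
for l in L[:6]: print(np.round(l,2))
E
```

```text
[644.71958657 190.84506646 100.        ]
[-375.38  645.    191.     -0.7 ]
[-3.7488e+02  6.4500e+02  1.9100e+02 -5.0000e-01]
[-3.7298e+02  6.4400e+02  1.9100e+02 -5.0000e-01]
[-369.09  644.    191.     -0.7 ]
[-3.6816e+02  6.4400e+02  1.9100e+02 -3.0000e-01]
[-367.01  645.    191.     -0.9 ]
```

View pics/w8c.png

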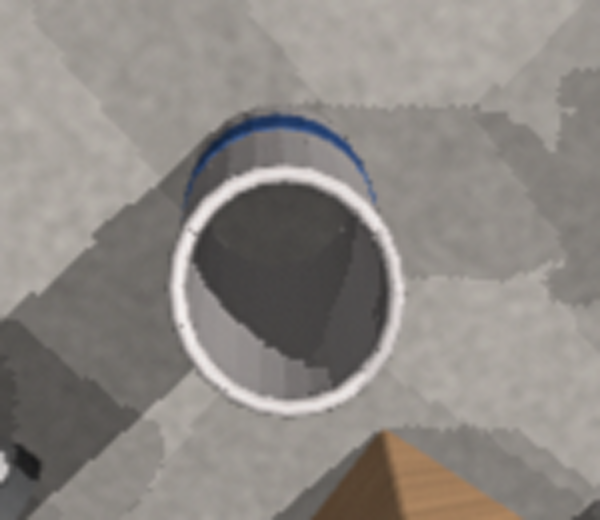

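Call:
apply_moves(
  rows=[
    {"travel":[-0.004,0.008,0.02],"turn":[0,0,0],"gripper":0.088},
    {"travel":[0,0,0.035],"turn":[0,0,0],"gripper":0.088},
    {"travel":[0,0,0.035],"turn":[0,0,0],"gripper":0.088},
    {"travel":[0,0,0.035],"turn":[0,0,0],"gripper":0.088},
    {"travel":[0,0,0.035],"turn":[0,0,0],"gripper":0.088},
    {"travel":[0,0,0.022],"turn":[0,0,0],"gripper":0.088},
    {"travel":[0,0,0],"turn":[0,0,0],"gripper":0.088},
  ],
)

```text
time: 12.7
tcp_pos: [643.4, 190.6, 50.6]
tcp_rot: [0.377, 0.926, -0.001, -0.003]
force: [-0.8, 0.4, 0.0]
width: 87.8
```

```bash
python3 - <<'E'
from h import *
s=arm.sense(); p=s['tcp_pos']; print(np.round(p,1),np.round(s['tcp_rot'],4))
im=arm.grab_frame('wrist');save(im,'w9.png')
E
```

```text
[643.4 190.6  50.6] [ 0.3768  0.9263 -0.0014 -0.0026]
```

View pics/w9.png

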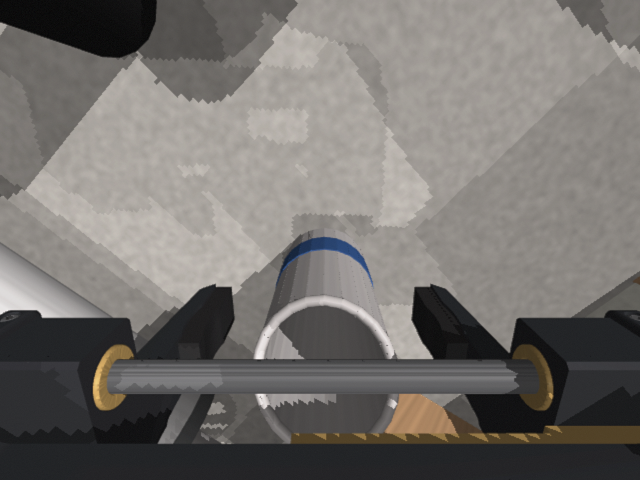

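Call:
apply_moves(
  rows=[
    {"travel":[0,0,0],"turn":[0,0,0],"gripper":0.04},
    {"travel":[0,0,0],"turn":[0,0,0],"gripper":0.04},
    {"travel":[0,0,0],"turn":[0,0,0],"gripper":0.04},
    {"travel":[0,0,0],"turn":[0,0,0],"gripper":0.04},
    {"travel":[0,0,0],"turn":[0,0,0],"gripper":0.04},
    {"travel":[0,0,0],"turn":[0,0,0],"gripper":0.04},
  ],
  squeeze=30,
)

```text
time: 13.35
tcp_pos: [645.0, 191.6, 54.0]
tcp_rot: [0.376, 0.926, 0.0, 0.0]
force: [-1.2, -0.9, 2.1]
width: 49.5
```

```bash
python3 - <<'E'
from h import *
s=arm.sense(); p=s['tcp_pos']; print(np.round(p,1),np.round(s['tcp_rot'],4),s['width'],s['force'])
im=arm.grab_frame('wrist');save(im,'w10.png')
for i in range(4):
    arm.grab_frame('top'); s=arm.sense(); print(np.round(s['tcp_pos'],1))
E
```

```text
[645.  191.6  54. ] [3.764e-01 9.265e-01 0.000e+00 2.000e-04] 49.45048240574537 [-1.17577864 -0.88552199  2.12551494]
[645.  191.6  54. ]
[645.  191.6  54. ]
[645.  191.5  54. ]
[645.  191.6  54. ]
```

View pics/w10.png

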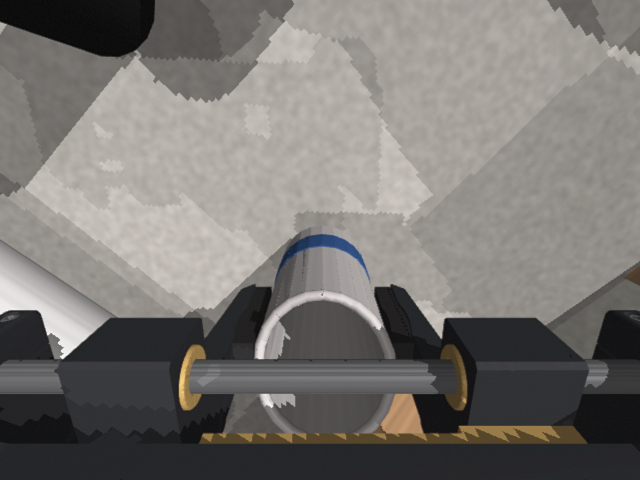

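Call:
apply_moves(
  rows=[
    {"travel":[0,0,-0.006],"turn":[0,0,0],"gripper":0.04},
    {"travel":[0,0,-0.015],"turn":[0,0,0],"gripper":0.04},
    {"travel":[0,0,-0.025],"turn":[0,0,0],"gripper":0.04},
    {"travel":[0,0,-0.03],"turn":[0,0,0],"gripper":0.04},
    {"travel":[0,0,-0.03],"turn":[0,0,0],"gripper":0.04},
    {"travel":[0,0,-0.03],"turn":[0,0,0],"gripper":0.04},
    {"travel":[0,0,-0.02],"turn":[0,0,0],"gripper":0.04},
    {"travel":[0,0,-0.01],"turn":[0,0,0],"gripper":0.04},
    {"travel":[0,0,0],"turn":[0,0,0],"gripper":0.04},
    {"travel":[0,0,0],"turn":[0,0,0],"gripper":0.04},
    {"travel":[0,0,0],"turn":[0,0,0],"gripper":0.04},
  ],
)

```text
time: 14.7
tcp_pos: [644.5, 191.5, 218.2]
tcp_rot: [0.376, 0.926, -0.001, -0.001]
force: [-0.3, -0.3, -3.3]
width: 49.5
```

```bash
python3 - <<'E'
from h import *
s=arm.sense(); p=s['tcp_pos']; print(np.round(p,1),np.round(s['tcp_rot'],4),s['width'],s['force'])
im=arm.grab_frame('wrist');save(im,'w11.png')
save(arm.grab_frame('scene'),'sc11.png')
s=arm.sense();print(np.round(s['tcp_pos'],1))
E
```

```text
[644.5 191.5 218.2] [ 3.764e-01  9.265e-01 -6.000e-04 -1.200e-03] 49.50181554969522 [-0.2736676  -0.3320063  -3.28574512]
[644.6 191.5 218.6]
```

View pics/w11.png

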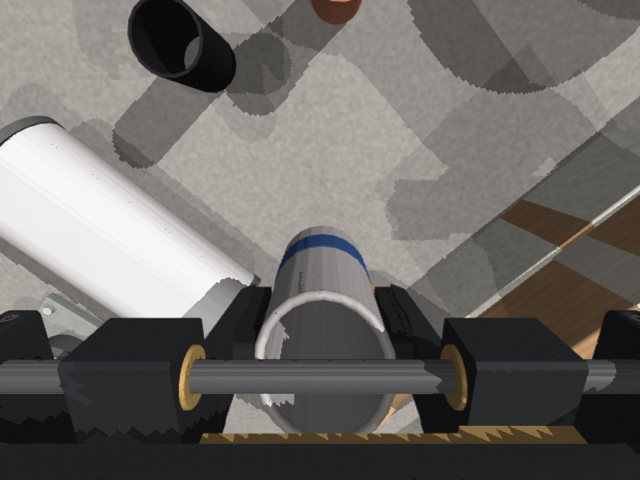

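View pics/sc11.png

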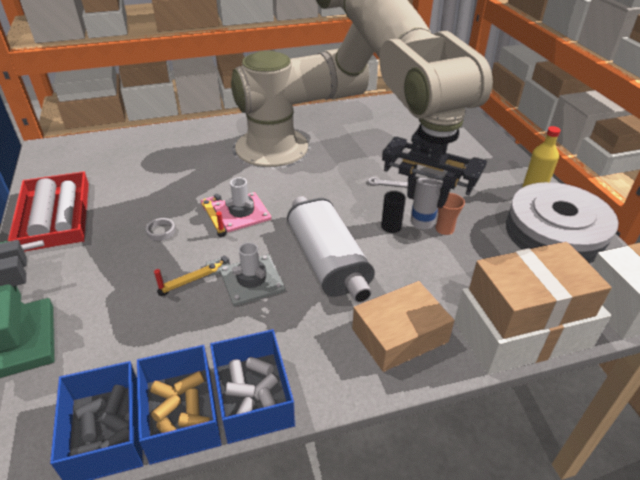

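Call:
apply_moves(
  rows=[
    {"travel":[-0.008,-0.0135,0],"turn":[0,0,0],"gripper":0.04},
    {"travel":[-0.012,-0.0205,0],"turn":[0,0,0],"gripper":0.04},
    {"travel":[-0.016,-0.027,0],"turn":[0,0,0],"gripper":0.04},
    {"travel":[-0.016,-0.027,0],"turn":[0,0,0],"gripper":0.04},
    {"travel":[-0.016,-0.027,0],"turn":[0,0,0],"gripper":0.04},
    {"travel":[-0.016,-0.027,0],"turn":[0,0,0],"gripper":0.04},
    {"travel":[-0.016,-0.027,0],"turn":[0,0,0],"gripper":0.04},
    {"travel":[-0.016,-0.027,0],"turn":[0,0,0],"gripper":0.04},
    {"travel":[-0.016,-0.027,0],"turn":[0,0,0],"gripper":0.04},
    {"travel":[-0.016,-0.027,0],"turn":[0,0,0],"gripper":0.04},
    {"travel":[-0.016,-0.027,0],"turn":[0,0,0],"gripper":0.04},
    {"travel":[-0.014,-0.024,0],"turn":[0,0,0],"gripper":0.04},
    {"travel":[-0.01,-0.017,0],"turn":[0,0,0],"gripper":0.04},
    {"travel":[0,0,0],"turn":[0,0,0],"gripper":0.04},
    {"travel":[0,0,0],"turn":[0,0,0],"gripper":0.04},
    {"travel":[0,0,0],"turn":[0,0,0],"gripper":0.04},
  ],
)

```text
time: 16.4
tcp_pos: [558.0, -166.5, 219.6]
tcp_rot: [0.376, 0.927, 0.0, -0.0]
force: [-0.1, -0.1, -2.8]
width: 49.4
```

```bash
cat > look.py <<'E'
import sys; from h import *
tag=sys.argv[1]
s=arm.sense(); print(np.round(s['tcp_pos'],1),np.round(s['tcp_rot'],4),s['width'],np.round(s['force'],1))
save(arm.grab_frame('wrist'),f'w{tag}.png')
im=arm.grab_frame('scene');save(im,f'sc{tag}.png')
save(arm.grab_frame('top'),f'top{tag}.png')
b=cv2.cvtColor(im,cv2.COLOR_RGB2BGR)
cv2.imwrite(f'pics/sc{tag}c.png',cv2.resize(b[160:320,170:330],None,fx=3.7,fy=3.7,interpolation=cv2.INTER_CUBIC))
print(np.round(arm.sense()['tcp_pos'],1))
E
python3 look.py 12
```

```text
[ 558.  -166.5  219.6] [ 3.760e-01  9.266e-01  1.000e-04 -2.000e-04] 49.37903186054836 [-0.1 -0.1 -2.8]
[ 558.1 -166.6  219.7]
```

View pics/w12.png

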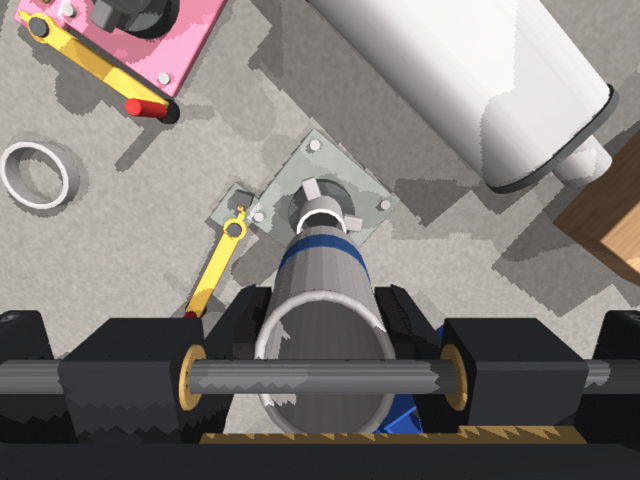

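View pics/sc12c.png

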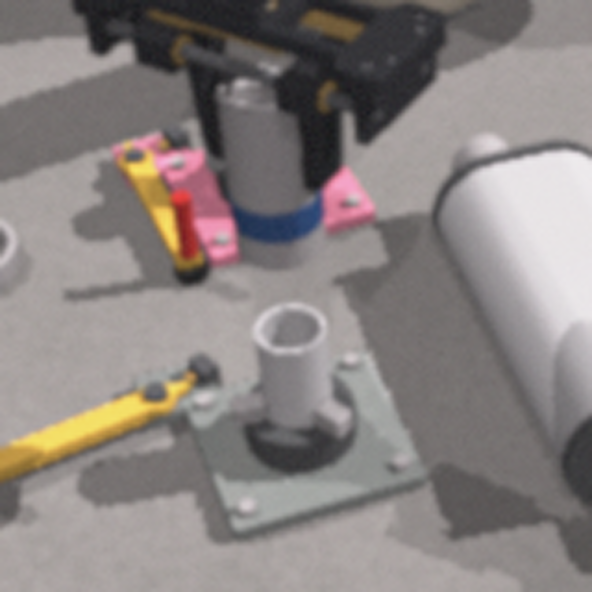

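```bash
cat > ov.py <<'E'
import sys; from h import *
tag=sys.argv[1]; s=arm.sense(); p=s['tcp_pos']
im=cv2.imread(f'pics/sc{tag}.png')[160:320,170:330]; im=cv2.resize(im,None,fx=3.7,fy=3.7,interpolation=cv2.INTER_CUBIC)
a=np.linspace(0,2*np.pi,60)
def circ(c,r,z,col):
    P=np.array([proj('scene',[c[0]+r*np.cos(t),c[1]+r*np.sin(t),z]) for t in a]); P=((P[:,::-1]-[170,160]+.5)*3.7-.5).astype(np.int32)
    cv2.polylines(im,[P],True,col,1)
circ(p,25,p[2]-54,(0,0,255)); circ(p,25,p[2]-14,(0,255,255)); circ(p,25,p[2]-34,(0,255,255)); circ([557.5,-167.5],21,100,(0,255,0))
cv2.imwrite(f'pics/ov{tag}.png',im)
E
python3 ov.py 12
```

```text
(no output)
```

View pics/ov12.png

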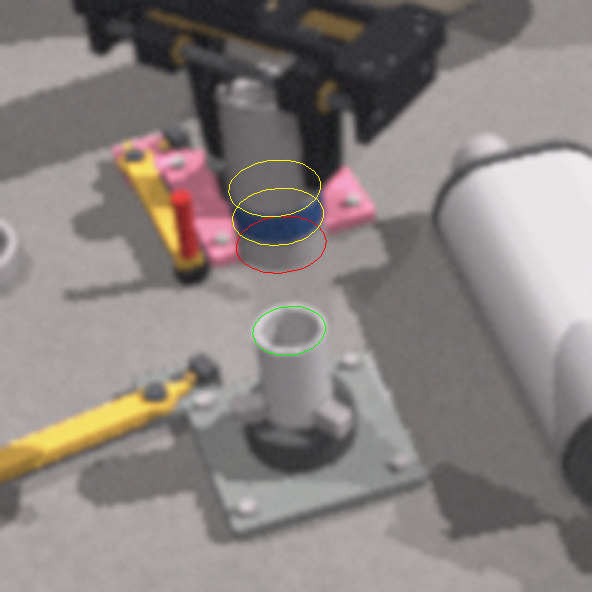

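Call:
apply_moves(
  rows=[
    {"travel":[0,-0.001,0.008],"turn":[0,0,0],"gripper":0.04},
    {"travel":[0,0,0.012],"turn":[0,0,0],"gripper":0.04},
    {"travel":[0,0,0.012],"turn":[0,0,0],"gripper":0.04},
    {"travel":[0,0,0.01],"turn":[0,0,0],"gripper":0.04},
    {"travel":[0,0,0.006],"turn":[0,0,0],"gripper":0.04},
    {"travel":[0,0,0.004],"turn":[0,0,0],"gripper":0.04},
    {"travel":[0,0,0],"turn":[0,0,0],"gripper":0.04},
    {"travel":[0,0,0],"turn":[0,0,0],"gripper":0.04},
    {"travel":[0,0,0],"turn":[0,0,0],"gripper":0.04},
    {"travel":[0,0,0],"turn":[0,0,0],"gripper":0.04},
  ],
)

```text
time: 17.55
tcp_pos: [557.3, -168.2, 168.1]
tcp_rot: [0.376, 0.926, -0.0, 0.0]
force: [-0.7, -0.2, -2.5]
width: 49.7
```

```bash
python3 look.py 13; python3 ov.py 13; python3 - <<'E'
import cv2
w=cv2.imread('pics/w13.png'); cv2.imwrite('pics/w13c.png',cv2.resize(w[120:300,220:420],None,fx=3.3,fy=3.3,interpolation=cv2.INTER_CUBIC))
E
```

```text
[ 557.3 -168.2  168.1] [ 3.764e-01  9.265e-01 -0.000e+00  3.000e-04] 49.73619054443788 [-0.7 -0.2 -2.5]
[ 557.2 -168.2  167.9]
```

View pics/ov13.png

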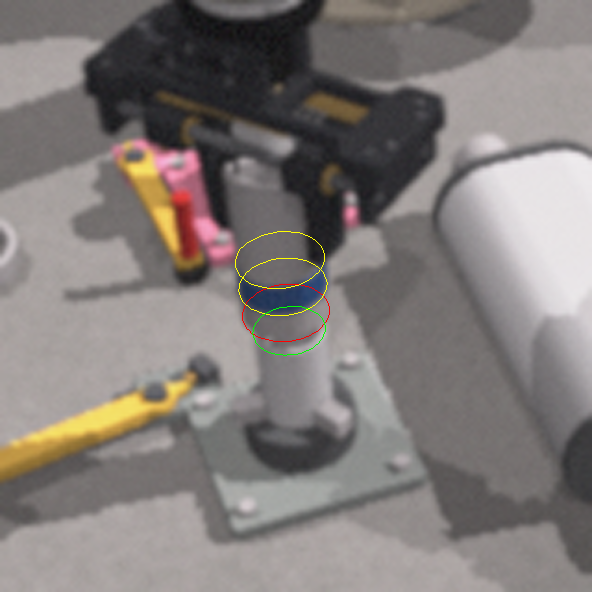

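View pics/w13c.png

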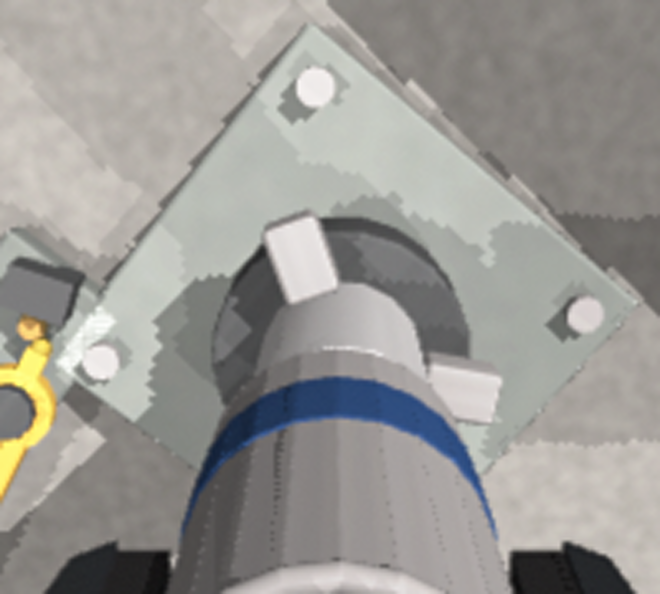

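```bash
python3 - <<'E'
from h import *
p=np.array([557.2,-168.2,168.0])
s=dict(tcp_pos=p,tcp_rot=[.3764,.9265,0,.0003])
a=np.linspace(0,2*np.pi,200)
def pc(cam_,c,r,z):
    return np.array([proj(cam_,[c[0]+r*np.cos(t),c[1]+r*np.sin(t),z],s) for t in a])
for f,cn in [('sc13','scene'),('w13','wrist')]:
    im=cv2.imread(f'pics/{f}.png').astype(int); m=(im[...,0]>im[...,2]+25)&(im[...,0]>im[...,1]+15)
    if cn=='scene': m[:200]=0;m[260:]=0;m[:,:220]=0;m[:,270:]=0
    else: m[:170]=0;m[300:]=0;m[:,:260]=0;m[:,390:]=0
    r,c=np.nonzero(m); pr=np.vstack([pc(cn,p,25,p[2]-54+z) for z in (20,40)])
    print(cn,'band obs cols',c.min(),c.max(),'rows',r.min(),r.max(),'pred cols',pr[:,1].min().round(1),pr[:,1].max().round(1),'rows',pr[:,0].min().round(1),pr[:,0].max().round(1))
    print(' centre-col band by row', [(k,c[r==k].min(),c[r==k].max()) for k in range(r.min(),r.max()+1,4)])
E
python3 - <<'E'
import cv2
w=cv2.imread('pics/sc13.png'); cv2.imwrite('pics/sc13z.png',cv2.resize(w[215:285,215:285],None,fx=8,fy=8,interpolation=cv2.INTER_CUBIC))
E
```

```text
scene band obs cols 235 257 rows 232 244 pred cols 233.2 258.0 rows 222.2 244.9
 centre-col band by row [(232, np.int64(256), np.int64(257)), (236, np.int64(235), np.int64(257)), (240, np.int64(236), np.int64(256)), (244, np.int64(242), np.int64(246))]
wrist band obs cols 275 370 rows 234 282 pred cols 275.6 370.4 rows 234.3 331.7
 centre-col band by row [(234, np.int64(318), np.int64(326)), (238, np.int64(304), np.int64(341)), (242, np.int64(297), np.int64(348)), (246, np.int64(291), np.int64(353)), (250, np.int64(288), np.int64(357)), (254, np.int64(285), np.int64(360)), (258, np.int64(283), np.int64(362)), (262, np.int64(282), np.int64(363)), (266, np.int64(280), np.int64(365)), (270, np.int64(278), np.int64(366)), (274, np.int64(277), np.int64(368)), (278, np.int64(276), np.int64(369)), (282, np.int64(370), np.int64(370))]
```

View pics/sc13z.png

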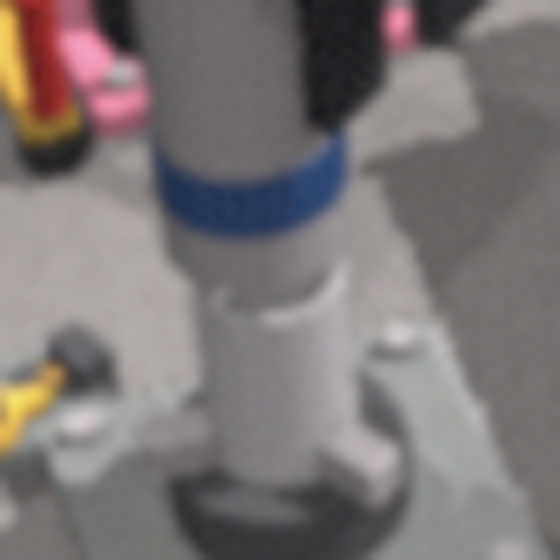

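Call:
apply_moves(
  rows=[
    {"travel":[0,0.0005,0.0015],"turn":[0,0,0],"gripper":0.04},
    {"travel":[0,0,0.0015],"turn":[0,0,0],"gripper":0.04},
    {"travel":[0,0,0.0005],"turn":[0,0,0],"gripper":0.04},
    {"travel":[0,0,0],"turn":[0,0,0],"gripper":0.04},
    {"travel":[0,0,0],"turn":[0,0,0],"gripper":0.04},
    {"travel":[0,0,0],"turn":[0,0,0],"gripper":0.04},
    {"travel":[0,0,0],"turn":[0,0,0],"gripper":0.04},
    {"travel":[0,0,0],"turn":[0,0,0],"gripper":0.04},
    {"travel":[0,0,0],"turn":[0,0,0],"gripper":0.04},
    {"travel":[0,0,0],"turn":[0,0,0],"gripper":0.04},
  ],
)

```text
time: 18.7
tcp_pos: [557.5, -167.8, 164.2]
tcp_rot: [0.376, 0.926, 0.0, 0.0]
force: [-0.4, 0.1, -3.4]
width: 49.4
```

```bash
python3 look.py 14; python3 -c "
from h import *
s=arm.sense();print(s['tcp_pos'],np.round(s['dq'],3),s['time'],s['width'])"
```

```text
[ 557.5 -167.8  164.2] [0.3764 0.9265 0.     0.    ] 49.37459147606545 [-0.4  0.1 -3.4]
[ 557.5 -167.8  164.2]
[ 557.53913295 -167.77867829  164.20906154] [-0.001  0.    -0.001  0.001 -0.001  0.001] 18.85 49.73757000213952
```

View pics/sc14.png

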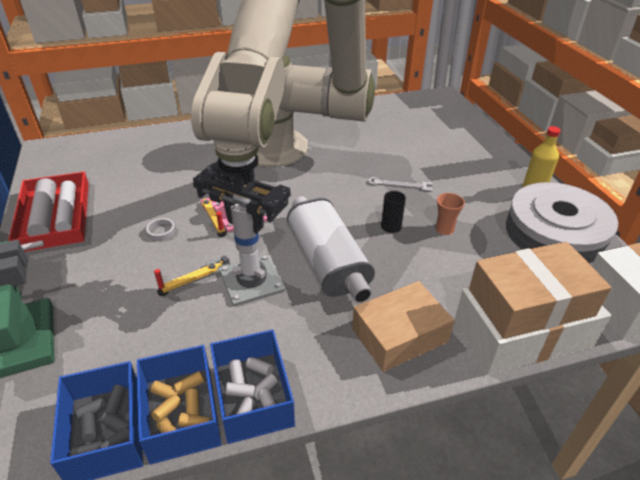

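The scene picture shows the tip at (246,235) above the grey stand's pipe and the leg out at (160,280). The muffler, other tips, clamp ring, wrench and carton are where they were. Handing in.

```bash
python3 -c "
from cell import arm
print(arm.finish_job())"
```

```text
the job is handed in; nothing more can be done
None
```

I handed the job in at about 19 s; it reports no verdict. The leg is swung out, and the arm is holding the tip upright over the grey stand's pipe.

- **Leg:** I swung it out by its red post until it met the end stop, where the push force rose to about 14 N. The camera then put it at about 1.41 rad. After I let go it stayed put, and it was still out in the last picture.
- **Tip:** I gripped the blue-band tip with 30 N and lifted it. I carried it over the muffler with its lower end about 165 mm above the counter.
- **Final pose:** the gripper is at rest at (557.5, -167.8) mm, against a measured pipe centre of (557.5, -167.5) mm. With the tool pointing straight down, the tip's lower end is at about 110 mm, which leaves a gap of about 10 mm.
- **Last checks:** the force reading is just the tip's weight, so nothing is touching. The last scene picture shows the other things where they were.
- **Disagreements:**
  - The wrist view matched the tip's predicted position to under 1 px, and the scene view to about 2 px (roughly 2–4 mm).
  - The first fixed-camera estimates of the pipe were up to about 5 mm off the wrist camera's. I used the wrist measurement, which the stand's plate screws confirmed to within 1 mm.

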